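# Ballast the camera post and hold its mast drawn out

## Task

Get the short camera post ready for filming: set the loose steel ballast ring over the top of the post and lower it, without dropping it, until it lies flat on the rings already stacked there, and let it go. Then squeeze in the release button on the side of the post's head, draw the mast straight up past its first stop to the second stop at the top of its travel, and finish while still holding it there, fully drawn out, so that I can put the pin in. The foot of the post stays standing where it is on the table, and the camera, pin, dumbbell and shaker are left alone.

Things in the scene. Friction and masses are not known exactly. Their poses are not given: they have to be found in the camera images.
- ring_mid (a point): the loose ballast ring: plain steel, outside diameter 68 mm, bore 34 mm, 22 mm high, about 0.47 kg, lying flat on the table away from the post. This point is its centre, on the bore's axis, half-way up (11 mm above what it lies on); z along the bore
- seat (a point): the camera post, loose on the table, 4.8 kg: round foot 160 mm across, five steel rings 68 mm across fixed in a stack on it, and above them an upright tube 30 mm across. This point: on the post's axis at the top of the stack, 124 mm above the table, where the loose ring's underside shall rest. z up, x towards the side the button is on
- tube_mouth (a point): the top of the post's 30 mm steel outer tube, mouth bevelled, on the axis, 26 mm above the top of the stack. The mast slides out of it straight up; the underside of the mast's head lies just on it when the mast is in. z up, x towards the button
- head (a point): the black block on top of the mast, 32 mm high with a blunt cone top; rises with the mast. This point: on the axis, 16 mm above the head's underside, 16 mm below its top, 42 mm above the stack when in. Block: 11 mm from here to its back (-x), 8.5 mm to its front (+x), 9.5 mm to each side. Head and button fit in a 30 mm circle, so the ring passes over. z up, x towards the button
- mast (a joint): how far the mast is drawn out, m: 0 = in (the start), 0.050 = first stop, 0.100 = second stop, the hard end of travel. A spring catch holds it at 0 and at the first stop unless the button is pressed. No catch at the second stop: let go, it slowly sinks under its weight (0.2 kg). Pulling takes 3 N with the button in; against the catch or end stop it lifts the whole post
- button (a joint): how far the release button is pressed in, m: 0 = out, 0.0045 = fully in (8 N); the catch is free from 0.003. It springs out when let go, so pinch the head between button and back and keep it pinched while pulling. Across button and back the head is 24.5 mm wide with the button out, 20 mm with it in
- button_face (a point): centre of the outer face of the release button, a grey pad 12 mm wide and 20 mm high on the head's +x side; 13.5 mm from the mast's axis when out, 9 mm when pressed; 14.5 mm above the head's underside. z up, x outwards (away from the mast)
- camera: small grey box-shaped action camera, 34 x 62 x 45 mm high, standing on the table; leave alone; origin at the centre of its underside
- hitch_pin: small steel pin with a wire loop, 8 mm thick, 100 mm long along y (40 mm one way, 60 mm to the loop at +y), lying on the table nearer the robot than the post; leave alone; origin at its underside
- dumbbell: hexagon dumbbell of 1 kg lying along its y axis, 140 mm long and 52 mm high, beyond the post; leave alone; origin at the centre of its underside
- shaker: drinking shaker with a lid, 76 mm across, 180 mm high, standing beyond the post to the right; leave alone; origin at the centre of its underside
There are look-alikes about, which are no part of the job. Of the things that look like the part that bears ring_mid, the middle-sized one is meant.

How it is judged:
By the outcome, as a careful person would: the job done as asked, in the order asked, and still so for the second after the job is handed in, while the arm keeps its last pose, push and grip.
It also fails if it takes over 58 s, if anything falls off the work surface, if the arm or the gripper's body presses on something with over 40 N, if the wrist force passes 120 N, or if a joint passes its speed limit or range.

## Robot

A 7-joint arm with a two-finger parallel gripper is mounted at the origin on the work surface. World frame = base frame: x ahead of the robot, y to its left, z up, the work surface at z = 0. Lengths are in m, angles in rad, forces in N, time in s.
With the tool pointing down it reaches from about 0.425 to 0.875 m from the base axis. Payload 8.4 kg.
Tool frame: the origin (TCP) lies between the finger pads; the fingertips stand 14 mm ahead of it and the grasp point (between the pads) lies 5 mm behind it; z points along the fingers, y is the direction in which the jaws open and shut (so a half turn about z gives the same grasp; the last joint's range is limited). The gripper opens to 85 mm and grips with 20 to 120 N. Pads are 22 mm wide; open, the fingers measure 114 mm over their backs; the gripper's body (76 mm by 85 mm) begins 54 mm behind the grasp point. The pads swing forward as they close: fully open they stand 13 mm farther back than shut.
Start: joints at [1.113, 0.333, 0.04, 1.465, -0.013, 1.343, -0.059], TCP at [0.228, -0.609, 0.245] pointing down, gripper open.
Joint ranges: [-2.58, 2.58], [-0.38, 2.09], [-1.3, 1.39], [0.25, 2.4], [-1.5, 4.64], [0.08, 2.09], [-2.65, 2.65]. Speed limits (rad/s): [2.22, 2.22, 2.79, 2.79, 3.14, 3.14, 3.14].

## Interface

Orientations are given as a unit quaternion [w, x, y, z].
In Python, from rig import manip gives the robot as it stands.
- The arm moves only by the tool play_rows, never from a script. Its argument "steps" is a list of rows, each a list of 7 numbers: the turn, a rotation vector about the tool's x, y, z in degrees, then the shift along the tool's x, y, z in m, then the gripper command: -1 is shut, 1 is fully open, values between are in proportion. In form: [[rx, ry, rz, dx, dy, dz, fingers], ...]. A call has 1 to 20 rows; each row shifts and turns the pose as measured when the row begins, along the tool's axes as they then stand; what a row does not reach is not made up. A row lasts 1/8 s, in which the tool goes at most 62.5 mm and 10.7 degrees, less where a joint would pass 70% of its speed; a pose out of reach is approached as far as the arm can. A call is refused whole if a number of a shift passes 0.0625 or a number of a turn 10.7, either way. A call with a gripper value outside its range is refused whole. The fingers move at their own pace and stop on an object; the grip force is fixed at half the most. Time passes only in rows, so rows that do not move let the fingers close. It gives the time, the measured TCP pose, the force and the opening at its end, in the units of the state.
- manip.observe(): the state, without advancing time (a new reading comes with each control period).
- manip.read_camera(name): name is "side" or "top"; returns the picture (420x560x3 uint8, red, green, blue); there is no depth.
- manip.camera_info(name): a dict with "fx", "fy", "cx", "cy" (pixels), "position" and "attitude" of the camera in the world. Camera axes: x right, y down, z forward; pixel columns grow to the right and rows downward; lengths in m; the calibration is good to about 2 mm. A picture is of the moment at which its call begins. camera_info takes no time and is no camera call.
- manip.job_done(): hands the job in, once; it reports no verdict.
Trained networks look in the newest picture that a camera, given by its name, has taken for a name from the list of things; names that differ only in an ending like _2 or _b are one class to them, and where a whole thing is asked for, a point or a joint stands for the part that bears it (a point fixed in the world has none). Each returns a list of dicts, best first, with "p" (0 to 1); they miss things now and then, are a little off and sometimes report something else, mostly with a low value. They report only what shows in the picture. A call takes as long as a camera call. They do not tell look-alikes from the thing itself.
- manip.regions_of(label, camera): "pixels" (420x560 bool, what is visible of it).
- manip.place_of(label, camera): "centre" ([x, y, z] in m, in world coordinates, good to about 4 mm: a listed point, or the origin of a listed thing).
The state is a dict: "clock": time; "q": joint angles; "dq": joint speeds; "tau": joint torques, N m; "eef_pos": TCP position; "ee_rot": TCP orientation; "wrist_force": force on the tool from outside, world axes, zero at the start; "wrist_torque": the same for the moment, N m; "gripper_width": finger opening in m.
Only numpy, scipy, OpenCV 4.12 (cv2) and the standard library are available. Lean on these libraries where they do the work, as an engineer would, in place of code of your own. Each camera call takes 0.05 s, during which the arm holds its last target.

## Working session

There is one attempt and no reset: what is moved stays moved. The work goes in short steps, Python scripts to look and compute and a tool call to move; the robot and the scene stay as the last step left them, time stands still between calls to the robot, and variables do not carry over. Pictures are saved under pics/ and viewed, and the job is handed in when it is done.

Besides the shell and the picture viewer there is one more tool, called after ">>>" in YAML: its name, and indented under it one key for each argument. play_rows: Moves the arm, as the interface text tells. Its arguments: {"type":"object","properties":{"steps":{"type":"array"}},"required":["steps"]}

```bash
ls; mkdir -p pics; python3 - <<'E'
from rig import manip
import cv2
s=manip.observe();print({k:(v if not hasattr(v,'round') else v) for k,v in s.items()})
for n in ("side","top"):
    im=manip.read_camera(n);cv2.imwrite(f"pics/{n}0.png",im[:,:,::-1]);print(manip.camera_info(n))
    for l in ("ring_mid","seat","head","button_face","tube_mouth"):
        for d in manip.place_of(l,n)[:5]: print(n,l,round(d["p"],2),[round(float(v),4) for v in d["centre"]])
E
```

```text
pics
{'clock': 0.0, 'q': array([ 1.11285226,  0.33389498,  0.03983379,  1.46630038, -0.01341738,
        1.34329534, -0.05849258]), 'dq': array([-4.48921341e-04,  2.60581364e-05, -1.49296581e-03,  3.69038461e-04,
        9.98874031e-04, -1.15922129e-03, -1.98034011e-03]), 'tau': array([ 9.71916488e-04, -6.58546400e+01,  1.36585046e+00, -4.05543244e+01,
        1.66235195e-02,  1.29901862e-02,  6.38462680e-06]), 'eef_pos': array([ 0.22805939, -0.60820098,  0.24441673]), 'ee_rot': array([-7.95079640e-04,  9.83953482e-01,  1.78423311e-01, -1.84953009e-04]), 'wrist_force': array([-0.95817025, -0.59281113,  0.37174082]), 'wrist_torque': array([-0.01676218,  0.03389989, -0.0065728 ]), 'gripper_width': 0.08514532517108046}
{'fx': 441.57186672796234, 'fy': 441.57186672796234, 'cx': 278.8822777362689, 'cy': 210.9572746471906, 'position': array([ 0.55673595, -0.64052211,  0.91913535]), 'attitude': array([-3.18238484e-01,  9.47852196e-01, -1.73157908e-02,  8.03819884e-04])}
side ring_mid 0.96 [0.5112, -0.2587, 0.0077]
side ring_mid 0.84 [0.5762, -0.3964, 0.0178]
side ring_mid 0.52 [0.4057, -0.2094, 0.0072]
side seat 0.71 [0.5822, 0.0066, 0.1268]
side head 0.71 [0.5882, 0.0068, 0.1655]
side tube_mouth 0.94 [0.5834, 0.004, 0.1438]
side tube_mouth 0.2 [0.3917, 0.0281, -0.0025]
{'fx': 471.2391222261814, 'fy': 471.2391222261814, 'cx': 277.38861646653913, 'cy': 214.29646777482077, 'position': array([ 0.43515524, -0.03034955,  1.22354334]), 'attitude': array([ 0.04949225, -0.70212992,  0.70814382, -0.05564553])}
top ring_mid 0.92 [0.5132, -0.2591, 0.0105]
top ring_mid 0.85 [0.572, -0.4023, 0.0181]
top ring_mid 0.79 [0.4106, -0.2105, 0.0036]
top ring_mid 0.61 [0.5837, 0.0043, 0.1648]
top seat 0.96 [0.5818, 0.0042, 0.1229]
top head 0.52 [0.5858, 0.0069, 0.1699]
top tube_mouth 0.76 [0.5811, 0.0099, 0.1501]
```

View pics/side0.png

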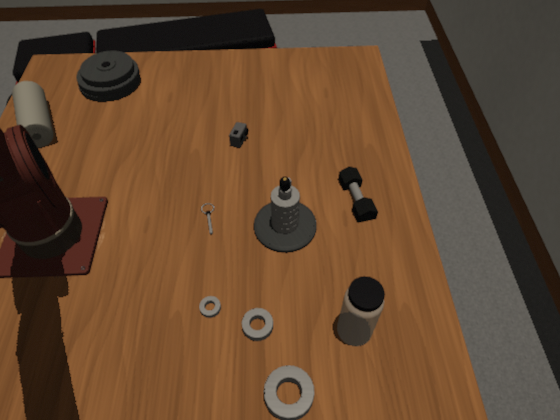

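View pics/top0.png

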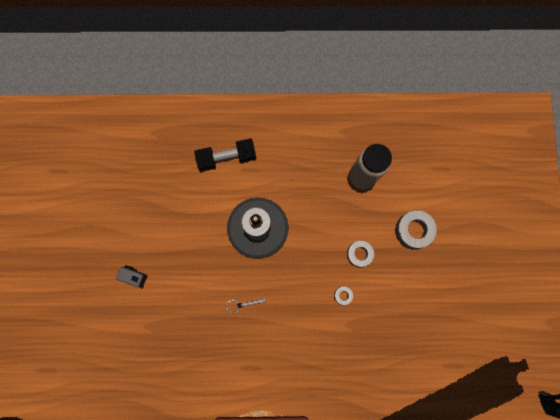

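Candidates for the ring: small (side 210,306 / top 344,296), middle (side 258,323 / top 361,254), large (side 289,391 / top 417,230), plus the fixed stack rings (side 285,215). The middle one is meant. Next I'll measure their sizes and look closely at the ring and the head.

```bash
cat > h.py <<'E'
import numpy as np, cv2
from rig import manip
from scipy.spatial.transform import Rotation as R
def cam(n):
    c=manip.camera_info(n);a=c["attitude"];Rm=R.from_quat([a[1],a[2],a[3],a[0]]).as_matrix();return c,Rm,np.array(c["position"])
def proj(n,p):
    c,Rm,t=cam(n);v=(np.atleast_2d(p)-t)@Rm;return np.c_[c["fx"]*v[:,0]/v[:,2]+c["cx"],c["fy"]*v[:,1]/v[:,2]+c["cy"]]
def back(n,uv,z):
    c,Rm,t=cam(n);uv=np.atleast_2d(uv);d=np.c_[(uv[:,0]-c["cx"])/c["fx"],(uv[:,1]-c["cy"])/c["fy"],np.ones(len(uv))]@Rm.T
    return t+d*((z-t[2])/d[:,2])[:,None]
def crop(im,u,v,r,k,name):
    u,v=int(u),int(v);c=im[max(0,v-r):v+r,max(0,u-r):u+r];cv2.imwrite(name,cv2.resize(c,None,fx=k,fy=k,interpolation=cv2.INTER_CUBIC)[:,:,::-1])
E
python3 - <<'E'
from h import *
ims={}
for n in ("side","top"):
    im=manip.read_camera(n);ims[n]=im
    for d in manip.regions_of("ring_mid",n):
        m=d["pixels"].astype(np.uint8)
        cs,_=cv2.findContours(m,cv2.RETR_EXTERNAL,cv2.CHAIN_APPROX_NONE);c=max(cs,key=cv2.contourArea)[:,0]
        # outer contour at table/top mix: back-project at top z=.022
        P=back(n,c,.022)[:,:2].astype(np.float32)
        ctr,rad=cv2.minEnclosingCircle(P)
        print(n,round(d["p"],2),c.mean(0).round(1),np.round(ctr,4),"diam",round(2*rad,4), (P.max(0)-P.min(0)).round(4))
    for l in ("head","seat","button_face","mast","button"):
        for d in manip.regions_of(l,n)[:2]:
            v,u=np.nonzero(d["pixels"]);print(n,l,round(d["p"],2),u.mean().round(1),v.mean().round(1),len(u))
a=[]
for n,(r,h) in {"side":((258,323),(285,190)),"top":((361,254),(256,222))}.items():
    for q,i in ((r,0),(h,1)):
        u,v=q;c=ims[n][v-22:v+22,u-22:u+22];a.append(cv2.resize(c,(290,290),interpolation=cv2.INTER_CUBIC))
o=np.vstack([np.hstack(a[:2]),np.hstack(a[2:])]);o=np.clip(o.astype(float)*1.6,0,255).astype(np.uint8)
cv2.imwrite("pics/crop1.png",o[:,:,::-1])
E
```

```text
side 0.93 [256.8 323.5] [ 0.5129 -0.2604] diam 0.0756 [0.0645 0.0746]
side 0.75 [287.9 392.5] [ 0.5743 -0.4031] diam 0.106 [0.1016 0.1016]
side 0.72 [284.4 182.5] [0.5878 0.1334] diam 0.0473 [0.0304 0.0462]
side 0.66 [209.3 306. ] [ 0.4088 -0.2166] diam 0.0532 [0.0484 0.0524]
side head 0.63 284.3 182.7 148
side seat 0.95 284.2 219.8 3144
side button_face 0.42 360.2 309.6 2385
top 0.91 [415.7 229.2] [ 0.5743 -0.3968] diam 0.1091 [0.0985 0.1068]
top 0.85 [360.2 253.7] [ 0.5113 -0.2518] diam 0.0699 [0.0638 0.067 ]
top 0.59 [343.1 295.4] [ 0.4078 -0.2054] diam 0.0479 [0.0423 0.0456]
top head 0.63 255.1 218.7 86
top seat 0.59 257.2 227.6 2848
top button_face 0.75 130.6 275.8 423
top mast 0.54 254.9 218.8 71
```

View pics/crop1.png

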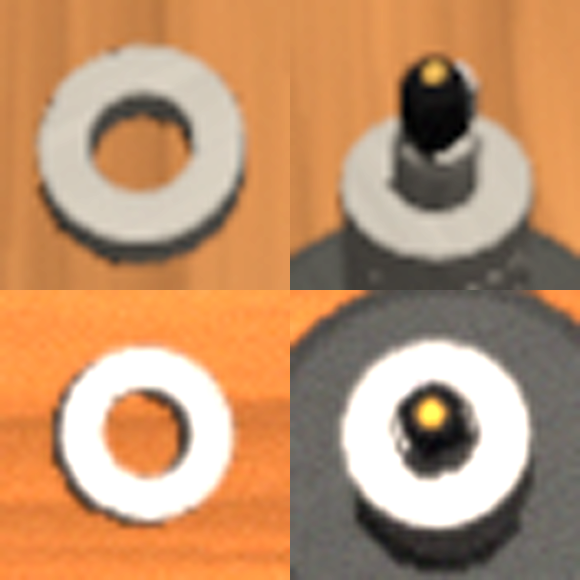

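```bash
python3 - <<'E'
from h import *
a=[]
for n,(u,v) in {"side":(285,188),"top":(256,221)}.items():
    im=np.mean([manip.read_camera(n).astype(float) for _ in range(4)],0)
    np.save(f"pics/{n}avg.npy",im)
    c=im[v-15:v+15,u-15:u+15];c=c/c.max();c=c**.7
    a.append(cv2.resize((c*255).astype(np.uint8),(390,390),interpolation=cv2.INTER_NEAREST))
    # bright top faces
    for l,(cu,cv_),z,r in (("ring",{"side":(258,323),"top":(361,254)}[n],.022,22),("seat",{"side":(285,205),"top":(256,222)}[n],.124,24)):
        g=im[cv_-r:cv_+r,cu-r:cu+r]; sat=g.max(2)-g.min(2); g2=g.mean(2)
        t={"side":95,"top":120}[n]
        m=((sat<40)&(g2>t)).astype(np.uint8)
        cs,_=cv2.findContours(m,cv2.RETR_EXTERNAL,cv2.CHAIN_APPROX_NONE);c=max(cs,key=cv2.contourArea)[:,0]+[cu-r,cv_-r]
        P=back(n,c,z)[:,:2].astype(np.float32);ctr,rad=cv2.minEnclosingCircle(P);e=cv2.fitEllipse(P)
        print(n,l,np.percentile(g2,[5,50,95]).round(),np.round(ctr,4),round(2*rad,4),"ell",np.round(e[0],4),np.round(e[1],4))
cv2.imwrite("pics/headz.png",np.hstack(a)[:,:,::-1])
E
```

```text
side ring [ 51.  93. 128.] [ 0.5136 -0.258 ] 0.0671 ell [ 0.514  -0.2581] [0.0645 0.0651]
side seat [ 32.  56. 124.] [0.5843 0.0066] 0.0672 ell [0.5842 0.0048] [0.0578 0.0627]
top ring [ 83. 102. 177.] [ 0.5128 -0.2532] 0.0659 ell [ 0.513  -0.2536] [0.0627 0.0638]
top seat [ 31.  66. 181.] [0.5836 0.0107] 0.0669 ell [0.5836 0.0105] [0.0642 0.0647]
```

View pics/headz.png

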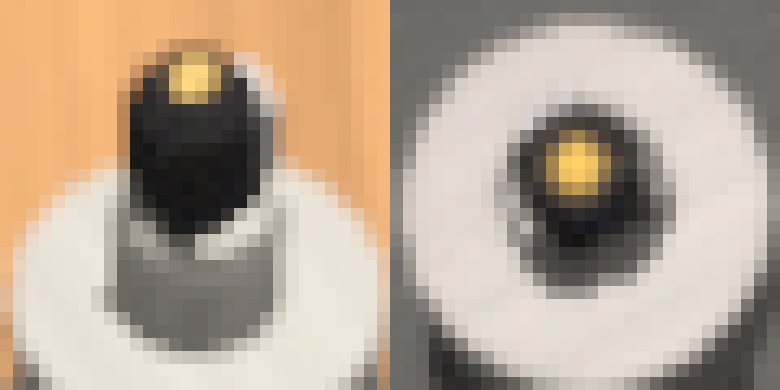

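```bash
cat > fit.py <<'E'
from h import *
from scipy.optimize import minimize
import sys
S=8
ctr={"side":np.array([.5843,.0060]),"top":np.array([.5836,.0107])}
uv={"side":(285,186),"top":(256,220)}
def circ(c,r,z): 
    t=np.linspace(0,2*np.pi,40);return np.c_[c[0]+r*np.cos(t),c[1]+r*np.sin(t),np.full(40,z)]
def box(c,yaw,x0,x1,y,z0,z1,top=None):
    p=[]
    for X in (x0,x1):
        for Y in (-y,y):
            for Z in (z0,z1): p.append((c[0]+X*np.cos(yaw)-Y*np.sin(yaw),c[1]+X*np.sin(yaw)+Y*np.cos(yaw),Z))
    return np.array(p)
def layers(n,c,yaw):
    hd=np.vstack([box(c,yaw,-.011,.0085,.0095,.150,.174),circ(c,.005,.182)])
    bt=box(c,yaw,.0085,.0135,.006,.1545,.1745)
    tube=np.vstack([circ(c,.015,.124),circ(c,.014,.150)])
    camp=cam(n)[2][:2]-c; front=np.dot(camp,[np.cos(yaw),np.sin(yaw)])>0
    L=[("tube",tube),("mouth",circ(c,.014,.150))]+([("head",hd),("btn",bt)] if front else [("btn",bt),("head",hd)])
    return L
def label(n,c,yaw,r=13):
    u0,v0=uv[n];lab=np.zeros((2*r*S,2*r*S),np.uint8)
    for i,(k,P) in enumerate(layers(n,c,yaw)):
        q=(proj(n,P)-[u0-r-.5,v0-r-.5])*S   # pixel centers at integer
        h=cv2.convexHull(q.astype(np.float32)).astype(np.int32)
        cv2.fillConvexPoly(lab,h,{"tube":1,"mouth":2,"head":3,"btn":4}[k])
    return lab
def cost(n,c,yaw,im,r=13,full=False):
    lab=label(n,c,yaw,r);u0,v0=uv[n]
    g=im[v0-r:v0+r,u0-r:u0+r].mean(2)
    # mixture fractions: bg approximated; only pixels w/o bg used
    F=np.stack([(lab==k).reshape(2*r,S,2*r,S).mean((1,3)) for k in range(5)],-1)
    m=(F[...,0]<.99)
    A=F[m][:,[1,2,3,4,0]];b=g[m]
    from scipy.optimize import lsq_linear
    hi=[90,140,35,220,150];lo=[30,50,5,60,60]
    s=lsq_linear(A,b,bounds=(lo,hi));res=A@s.x-b
    return np.mean(res**2),s.x
if __name__=="__main__":
    ims={n:np.load(f"pics/{n}avg.npy") for n in uv}
    for yd in range(0,360,15):
        o=[]
        for n in uv:
            best=min(((cost(n,ctr[n]+[dx,dy],np.radians(yd),ims[n])[0],dx,dy) for dx in (-.002,0,.002) for dy in (-.002,0,.002)))
            o.append(best)
        print(yd,[np.round(b,4).tolist() for b in o],round(o[0][0]+o[1][0]))
E
python3 fit.py
```

```text
0 [[499.1692, 0.0, 0.002], [1228.8724, 0.0, 0.0]] 1728
15 [[432.5152, 0.0, 0.002], [1065.819, 0.0, 0.0]] 1498
30 [[412.095, 0.0, 0.002], [1019.735, 0.0, 0.0]] 1432
45 [[470.7807, 0.0, 0.002], [1099.8881, 0.0, 0.0]] 1571
60 [[501.8609, 0.0, 0.002], [1228.944, 0.0, 0.0]] 1731
75 [[564.3752, 0.0, 0.002], [1247.1888, 0.0, 0.0]] 1812
90 [[646.3813, -0.002, 0.002], [1177.6196, -0.002, 0.0]] 1824
105 [[538.9339, 0.0, 0.002], [1123.9913, -0.002, 0.0]] 1663
120 [[525.2689, 0.0, 0.002], [1195.1343, -0.002, 0.0]] 1720
135 [[544.8011, -0.002, 0.002], [1295.3375, 0.0, 0.0]] 1840
150 [[544.6853, -0.002, 0.002], [1356.8068, -0.002, 0.0]] 1901
165 [[549.0857, -0.002, 0.002], [1454.0096, -0.002, 0.0]] 2003
180 [[629.1402, -0.002, 0.002], [1494.7433, -0.002, 0.0]] 2124
195 [[594.6438, -0.002, 0.002], [1384.5457, -0.002, 0.0]] 1979
210 [[608.7183, -0.002, 0.002], [1402.1412, -0.002, 0.0]] 2011
225 [[691.0674, -0.002, 0.002], [1506.9614, -0.002, 0.0]] 2198
240 [[766.6509, -0.002, 0.0], [1558.1925, -0.002, 0.0]] 2325
255 [[876.5394, -0.002, -0.002], [1520.6565, -0.002, 0.0]] 2397
270 [[898.058, -0.002, -0.002], [1439.84, -0.002, 0.0]] 2338
285 [[744.5281, 0.0, 0.0], [1367.1668, 0.0, 0.0]] 2112
300 [[707.2439, 0.0, 0.002], [1307.0153, 0.0, 0.0]] 2014
315 [[673.6601, 0.0, 0.002], [1311.1576, 0.0, 0.0]] 1985
330 [[622.2965, 0.0, 0.002], [1318.6913, 0.0, 0.0]] 1941
345 [[550.1294, 0.0, 0.002], [1290.4206, 0.0, 0.0]] 1841
```

The two views agree that the button points about 28° from world +x towards +y. The middle ring's diameter fits 68 mm, and its offset to the post is consistent in both cameras at (0.0705, 0.264). First I'll turn the tool so the jaw axis is at 28°.

>>> play_rows:
  steps:
    - [0, 0, -10.6, 0, 0, 0, 1]
    - [0, 0, -10.6, 0, 0, 0, 1]
    - [0, 0, -10.6, 0, 0, 0, 1]
    - [0, 0, -10.6, 0, 0, 0, 1]
    - [0, 0, -10.6, 0, 0, 0, 1]
    - [0, 0, -10.6, 0, 0, 0, 1]
    - [0, 0, -10.6, 0, 0, 0, 1]
    - [0, 0, -10.6, 0, 0, 0, 1]
    - [0, 0, -10.6, 0, 0, 0, 1]

```text
clock: 2.82
eef_pos: [0.2282, -0.6086, 0.2453]
ee_rot: [-0.0, 0.519, 0.855, -0.0]
wrist_force: [0.1, -0.4, -0.4]
gripper_width: 0.0853
```

```bash
cat >> h.py <<'E'
def st(target=None,yaw=None):
    s=manip.observe();q=s["ee_rot"];Rm=R.from_quat([q[1],q[2],q[3],q[0]]).as_matrix();p=s["eef_pos"]
    print("t",round(s["clock"],2),"p",p.round(4),"jawyaw",np.degrees(np.arctan2(Rm[1,1],Rm[0,1])).round(2),"z",Rm[:,2].round(4),"F",s["wrist_force"].round(1),"w",round(s["gripper_width"],4),"q7",s["q"][6].round(2))
    if target is not None:
        d=Rm.T@(np.array(target)-p);print("tool shift",d.round(4))
    if yaw is not None:
        Rt=R.from_euler("z",yaw,degrees=True).as_matrix()@np.array([[0,1,0],[1,0,0],[0,0,-1.]])
        print("rot",np.degrees(R.from_matrix(Rm.T@Rt).as_rotvec()).round(2))
    return s,Rm
E
python3 - <<'E'
from h import *
st([.5135,-.256,.15],28)
E
```

```text
t 2.83 p [ 0.2282 -0.6086  0.2453] jawyaw 27.45 z [-3.e-04 -0.e+00 -1.e+00] F [ 0.1 -0.4 -0.4] w 0.0853 q7 1.57
tool shift [0.1814 0.4157 0.0952]
rot [-0.02 -0.01 -0.55]
```

>>> play_rows:
  steps:
    - [0, 0, 0, 0.01, 0.022, 0, 1]
    - [0, 0, 0, 0.018, 0.042, 0, 1]
    - [0, 0, 0, 0.018, 0.042, 0, 1]
    - [0, 0, 0, 0.018, 0.042, 0, 1]
    - [0, 0, 0, 0.018, 0.042, 0.01, 1]
    - [0, 0, 0, 0.018, 0.042, 0.01, 1]
    - [0, 0, 0, 0.018, 0.042, 0.01, 1]
    - [0, 0, 0, 0.018, 0.042, 0.01, 1]
    - [0, 0, 0, 0.018, 0.042, 0.02, 1]
    - [0, 0, 0, 0.018, 0.042, 0.02, 1]
    - [0, 0, 0, 0, 0, 0, 1]

```text
clock: 4.2
eef_pos: [0.5202, -0.2512, 0.1647]
ee_rot: [0.002, 0.529, 0.849, 0.001]
wrist_force: [0.0, -0.1, -0.2]
gripper_width: 0.0855
```

```bash
python3 - <<'E'
from h import *
st([.5135,-.256,.08],28)
a=[]
for n in ("side","top"):
    im=manip.read_camera(n);u,v=proj(n,[.5135,-.256,.06])[0].astype(int)
    c=im[max(0,v-50):v+50,u-50:u+50];a.append(cv2.resize(c,(400,400),interpolation=cv2.INTER_CUBIC))
cv2.imwrite("pics/a1.png",np.clip(np.hstack(a)*1.5,0,255)[:,:,::-1])
E
```

```text
t 4.2 p [ 0.5202 -0.2512  0.1647] jawyaw 26.15 z [ 0.0041 -0.001  -1.    ] F [ 0.  -0.1 -0.2] w 0.0855 q7 0.72
tool shift [-0.0011 -0.0084  0.0847]
rot [ 0.18  0.16 -1.86][ WARN:0@2.582] global loadsave.cpp:1063 imwrite_ Unsupported depth image for selected encoder is fallbacked to CV_8U.
```

View pics/a1.png

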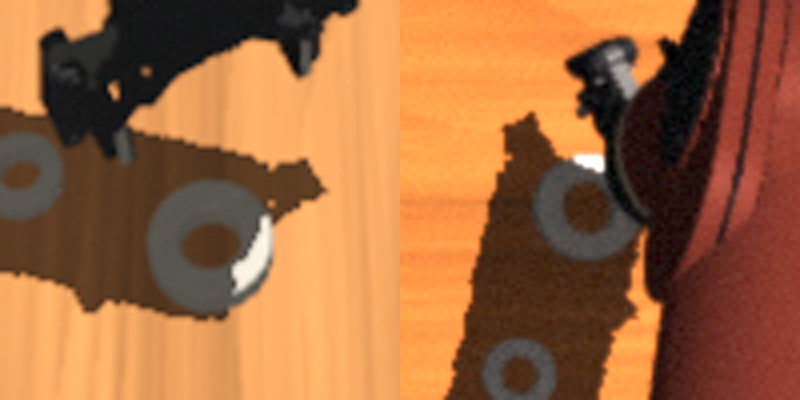

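>>> play_rows:
  steps:
    - [0, 0, -1.8, -0.001, -0.0085, 0.03, 1]
    - [0, 0, 0, 0, 0, 0.035, 1]
    - [0, 0, 0, 0, 0, 0.03, 1]
    - [0, 0, 0, 0, 0, 0, 1]
    - [0, 0, 0, 0, 0, 0, 1]

```text
clock: 4.92
eef_pos: [0.5102, -0.268, 0.0738]
ee_rot: [0.007, 0.523, 0.852, -0.002]
wrist_force: [-0.1, -0.1, 0.6]
gripper_width: 0.0853
```

```bash
python3 - <<'E'
from h import *
st([.5135,-.256,.02],28)
a=[]
for n in ("side","top"):
    im=manip.read_camera(n);u,v=proj(n,[.5135,-.256,.03])[0].astype(int)
    c=im[max(0,v-35):v+35,u-35:u+35];a.append(cv2.resize(c,(400,400),interpolation=cv2.INTER_CUBIC))
cv2.imwrite("pics/a2.png",np.clip(np.hstack(a)*1.8,0,255).astype(np.uint8)[:,:,::-1])
E
```

```text
t 4.92 p [ 0.5102 -0.268   0.0738] jawyaw 26.87 z [ 0.0089 -0.0107 -0.9999] F [-0.1 -0.1  0.6] w 0.0853 q7 0.72
tool shift [0.0099 0.0082 0.0537]
rot [ 0.17  0.78 -1.14]
```

View pics/a2.png

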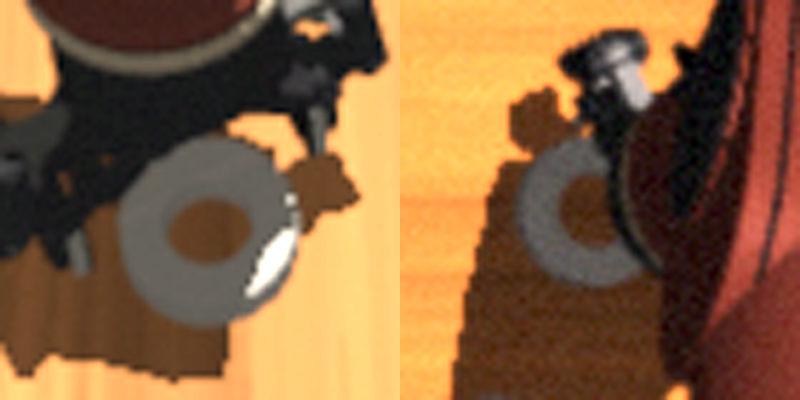

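>>> play_rows:
  steps:
    - [0.2, 0.8, -1.1, 0.0099, 0.0082, 0, 1]
    - [0, 0, 0, 0, 0, 0, 1]
    - [0, 0, 0, 0, 0, 0, 1]

```text
clock: 5.4
eef_pos: [0.5146, -0.2545, 0.0759]
ee_rot: [0.001, 0.514, 0.858, 0.0]
wrist_force: [-0.1, 0.4, -0.9]
gripper_width: 0.0853
```

```bash
python3 - <<'E'
from h import *
st([.5135,-.256,.04],28)
E
```

```text
t 5.4 p [ 0.5146 -0.2545  0.0759] jawyaw 28.1 z [ 1.9e-03 -9.0e-04 -1.0e+00] F [-0.1  0.4 -0.9] w 0.0853 q7 0.72
tool shift [-0.0007 -0.0018  0.0359]
rot [0.07 0.09 0.1 ]
```

>>> play_rows:
  steps:
    - [0, 0, 0, -0.0005, -0.0015, 0.012, 1]
    - [0, 0, 0, 0, 0, 0.012, 1]
    - [0, 0, 0, 0, 0, 0.012, 1]
    - [0, 0, 0, 0, 0, 0, 1]
    - [0, 0, 0, 0, 0, 0, 1]

```text
clock: 6.02
eef_pos: [0.5126, -0.2557, 0.0361]
ee_rot: [-0.0, 0.514, 0.858, 0.0]
wrist_force: [0.6, -0.6, 0.1]
gripper_width: 0.0858
```

```bash
python3 - <<'E'
from h import *
st([.5135,-.256,.02],28)
a=[]
for n in ("side","top"):
    im=manip.read_camera(n);u,v=proj(n,[.5135,-.256,.03])[0].astype(int)
    c=im[max(0,v-35):v+35,u-35:u+35];a.append(cv2.resize(c,(400,400),interpolation=cv2.INTER_CUBIC))
cv2.imwrite("pics/a3.png",np.clip(np.hstack(a)*1.8,0,255).astype(np.uint8)[:,:,::-1])
E
```

```text
t 6.03 p [ 0.5126 -0.2557  0.0361] jawyaw 28.08 z [-0.e+00  1.e-04 -1.e+00] F [ 0.6 -0.6  0.1] w 0.0858 q7 0.7
tool shift [-0.0007  0.0006  0.0161]
rot [ 0.   -0.01  0.08]
```

View pics/a3.png

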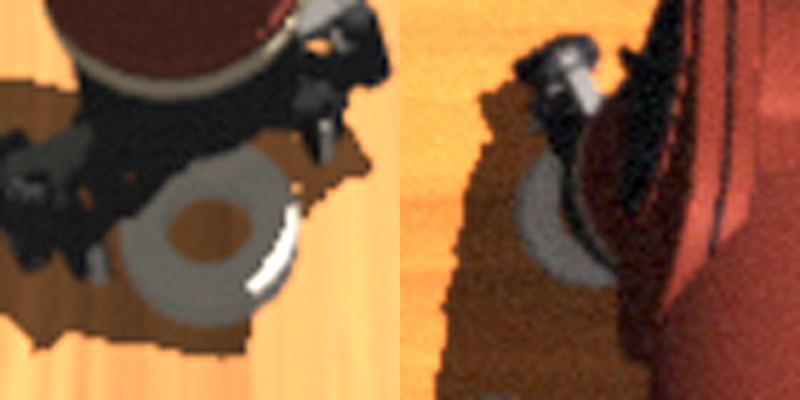

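```bash
python3 - <<'E'
from h import *
p=proj("side",[.5135,-.256,.03])[0].astype(int)
for t in ((322,160),(100,280)): print(p+(np.array(t)-200)/5.71)
for s in (1,-1):
    for z in (.01,.02,.03,.04): print(s,z,proj("side",[.5126+s*.045*.883,-.2557+s*.045*.469,z])[0].round(1))
E
```

```text
[277.36602452 311.99474606]
[238.48686515 333.01050788]
1 0.01 [274.6 313.5]
1 0.02 [274.6 311.6]
1 0.03 [274.5 309.6]
1 0.04 [274.4 307.6]
-1 0.01 [238.  333.3]
-1 0.02 [237.6 331.5]
-1 0.03 [237.2 329.7]
-1 0.04 [236.8 327.8]
```

>>> play_rows:
  steps:
    - [0, 0, 0, -0.0007, 0.0006, 0.007, 1]
    - [0, 0, 0, 0, 0, 0.006, 1]
    - [0, 0, 0, 0, 0, 0, 1]

```text
clock: 6.5
eef_pos: [0.514, -0.2563, 0.023]
ee_rot: [0.001, 0.514, 0.858, -0.0]
wrist_force: [-0.3, -0.5, 0.5]
gripper_width: 0.0853
```

```bash
python3 - <<'E'
from h import *
st([.5135,-.256,.023],28)
E
```

```text
t 6.5 p [ 0.514  -0.2563  0.023 ] jawyaw 28.08 z [ 1.2e-03 -8.0e-04 -1.0e+00] F [-0.3 -0.5  0.5] w 0.0853 q7 0.69
tool shift [ 0.0005 -0.0003 -0.    ]
rot [0.04 0.07 0.08]
```

Well centred at this height, so I'll close the gripper.

>>> play_rows:
  steps:
    - [0, 0, 0, 0, 0, 0, -1]
    - [0, 0, 0, 0, 0, 0, -1]
    - [0, 0, 0, 0, 0, 0, -1]
    - [0, 0, 0, 0, 0, 0, -1]
    - [0, 0, 0, 0, 0, 0, -1]

```text
clock: 7.12
eef_pos: [0.5135, -0.2565, 0.0244]
ee_rot: [0.0, 0.515, 0.857, -0.001]
wrist_force: [-1.0, -0.3, -0.1]
gripper_width: 0.0642
```

```bash
python3 - <<'E'
from h import *
st([.5135,-.256,.023],28)
E
```

```text
t 7.12 p [ 0.5135 -0.2565  0.0244] jawyaw 28.07 z [ 1.0e-04 -1.5e-03 -1.0e+00] F [-1.  -0.3 -0.1] w 0.0642 q7 0.69
tool shift [0.0005 0.0002 0.0014]
rot [-0.04  0.08  0.07]
```

>>> play_rows:
  steps:
    - [0, 0, 0, 0, 0, -0.01, -1]
    - [0, 0, 0, 0, 0, -0.02, -1]
    - [0, 0, 0, 0, 0, 0, -1]

```text
clock: 7.5
eef_pos: [0.5131, -0.2561, 0.0559]
ee_rot: [-0.0, 0.514, 0.858, -0.001]
wrist_force: [0.6, -0.4, -4.1]
gripper_width: 0.0645
```

```bash
python3 - <<'E'
from h import *
s,Rm=st([.5135,-.256,.3],28)
a=[]
for n in ("side","top"):
    im=manip.read_camera(n);u,v=proj(n,s["eef_pos"])[0].astype(int)
    c=im[max(0,v-35):v+35,u-35:u+35];a.append(cv2.resize(c,(400,400),interpolation=cv2.INTER_CUBIC))
cv2.imwrite("pics/a4.png",np.clip(np.hstack(a)*1.8,0,255).astype(np.uint8)[:,:,::-1])
E
```

```text
t 7.5 p [ 0.5131 -0.2561  0.0559] jawyaw 28.08 z [-9.e-04 -7.e-04 -1.e+00] F [ 0.6 -0.4 -4.1] w 0.0645 q7 0.71
tool shift [-1.000e-04  1.000e-04 -2.441e-01]
rot [-0.06  0.01  0.08]
```

View pics/a4.png

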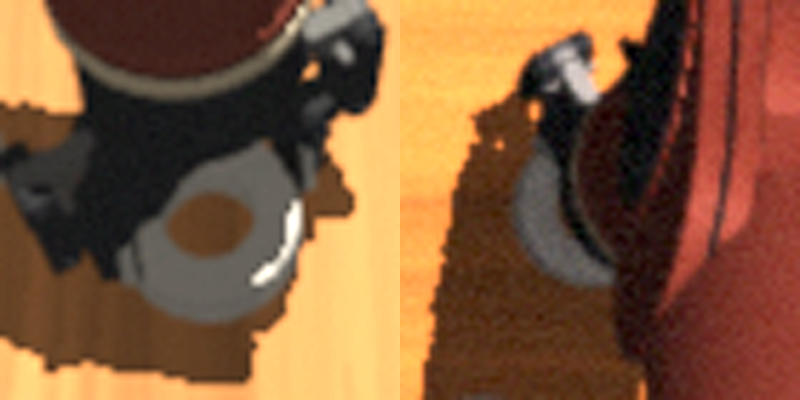

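>>> play_rows:
  steps:
    - [0, 0, 0, 0, 0, -0.02, -1]
    - [0, 0, 0, 0, 0, -0.035, -1]
    - [0, 0, 0, 0, 0, -0.04, -1]
    - [0, 0, 0, 0, 0, -0.04, -1]
    - [0, 0, 0, 0, 0, -0.04, -1]
    - [0, 0, 0, 0, 0, -0.02, -1]
    - [0, 0, 0, 0, 0, 0, -1]
    - [0, 0, 0, 0, 0, 0, -1]

```text
clock: 8.6
eef_pos: [0.5114, -0.2542, 0.2602]
ee_rot: [-0.002, 0.514, 0.858, -0.0]
wrist_force: [-0.2, -1.1, -5.4]
gripper_width: 0.0644
```

```bash
python3 - <<'E'
from h import *
s,Rm=st([.584,.0075,.25],28)
E
```

```text
t 8.6 p [ 0.5114 -0.2542  0.2602] jawyaw 28.19 z [-0.0036  0.0012 -1.    ] F [-0.2 -1.1 -5.4] w 0.0644 q7 0.8
tool shift [0.1963 0.1877 0.0102]
rot [-0.15 -0.16  0.19]
```

>>> play_rows:
  steps:
    - [0, 0, 0, 0.01, 0.009, 0, -1]
    - [0, 0, 0, 0.018, 0.018, 0, -1]
    - [0, 0, 0, 0.022, 0.021, 0, -1]
    - [0, 0, 0, 0.022, 0.021, 0, -1]
    - [0, 0, 0, 0.022, 0.021, 0, -1]
    - [0, 0, 0, 0.022, 0.021, 0, -1]
    - [0, 0, 0, 0.022, 0.021, 0, -1]
    - [0, 0, 0, 0.018, 0.018, 0, -1]
    - [0, 0, 0, 0.008, 0.007, 0, -1]
    - [0, 0, 0, 0, 0, 0, -1]

```text
clock: 9.85
eef_pos: [0.5689, -0.0186, 0.2501]
ee_rot: [-0.011, 0.511, 0.86, -0.001]
wrist_force: [0.0, -0.6, -5.8]
gripper_width: 0.0649
```

```bash
python3 - <<'E'
from h import *
s,Rm=st([.584,.0075,.24],28)
E
```

```text
t 9.85 p [ 0.5689 -0.0186  0.2501] jawyaw 28.56 z [-0.0199  0.0092 -0.9998] F [ 0.  -0.6 -5.8] w 0.0649 q7 0.35
tool shift [0.0155 0.0259 0.0101]
rot [-0.75 -1.01  0.56]
```

>>> play_rows:
  steps:
    - [-0.7, -1, 0.6, 0.008, 0.013, 0, -1]
    - [0, 0, 0, 0.007, 0.012, 0, -1]
    - [0, 0, 0, 0, 0, 0, -1]
    - [0, 0, 0, 0, 0, 0, -1]

```text
clock: 10.35
eef_pos: [0.5835, 0.0026, 0.249]
ee_rot: [-0.001, 0.517, 0.856, -0.002]
wrist_force: [-0.6, -0.0, -5.3]
gripper_width: 0.0645
```

```bash
python3 - <<'E'
from h import *
s,Rm=st([.584,.0075,.235],28)
E
```

```text
t 10.35 p [0.5835 0.0026 0.249 ] jawyaw 27.67 z [-0.0035 -0.0023 -1.    ] F [-0.6 -0.  -5.3] w 0.0645 q7 0.28
tool shift [0.0041 0.0028 0.014 ]
rot [-0.24  0.03 -0.33]
```

>>> play_rows:
  steps:
    - [-0.2, 0, -0.3, 0.004, 0.0028, 0.006, -1]
    - [0, 0, 0, 0, 0, 0.006, -1]
    - [0, 0, 0, 0, 0, 0, -1]
    - [0, 0, 0, 0, 0, 0, -1]

```text
clock: 10.85
eef_pos: [0.5837, 0.0062, 0.2356]
ee_rot: [-0.0, 0.516, 0.857, -0.001]
wrist_force: [0.2, 0.1, -5.2]
gripper_width: 0.0646
```

```bash
python3 - <<'E'
from h import *
s,Rm=st([.584,.0075,.235],28)
a=[]
for n in ("side","top"):
    im=manip.read_camera(n);np.save(f"pics/{n}b.npy",im);u,v=proj(n,[.584,.0075,.2])[0].astype(int)
    print(n,u,v)
    c=im[max(0,v-35):v+35,u-35:u+35];a.append(cv2.resize(c,(400,400),interpolation=cv2.INTER_CUBIC))
cv2.imwrite("pics/b1.png",np.clip(np.hstack(a)*1.8,0,255).astype(np.uint8)[:,:,::-1])
E
```

```text
t 10.85 p [0.5837 0.0062 0.2356] jawyaw 27.9 z [-0.0014 -0.001  -1.    ] F [ 0.2  0.1 -5.2] w 0.0646 q7 0.27
tool shift [0.001  0.0009 0.0006]
rot [-0.1   0.01 -0.1 ]
side 284 172
top 255 216
```

View pics/b1.png

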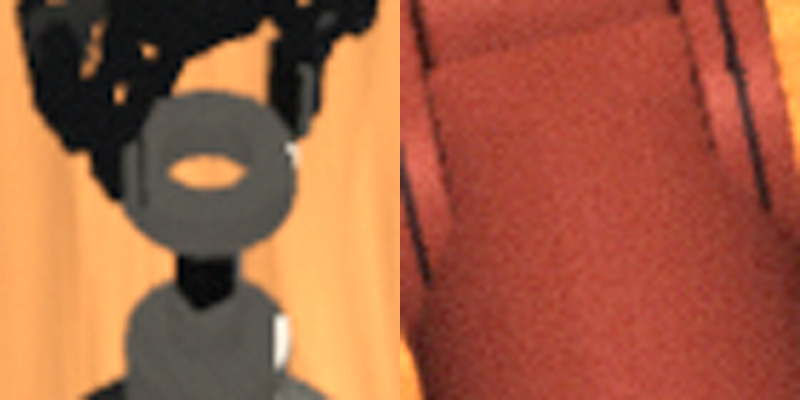

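```bash
cat > bore.py <<'E'
from h import *
def run(im,p,off=.0244,n="side"):
    S=8;u0,v0=proj(n,[p[0],p[1],p[2]-off+.011])[0].astype(int);r=20
    g=im[v0-r:v0+r,u0-r:u0+r].astype(float)
    m=(g[...,0]-g[...,2])/110.;m=np.clip(m,0,1)
    ring_int=np.zeros((2*r,2*r));
    nl,lab=cv2.connectedComponents((m>.25).astype(np.uint8))
    k=lab[r-6:r+7,r-6:r+7];k=np.bincount(k[k>0]).argmax();b=lab==k
    b=cv2.dilate(b.astype(np.uint8),np.ones((3,3)))>0
    M=np.where(b,m,0);v,u=np.mgrid[:2*r,:2*r]
    cu=(M*u).sum()/M.sum();cv=(M*v).sum()/M.sum();area=M.sum()
    def model(c):
        msk=np.ones((2*r*S,2*r*S),np.uint8)
        for z in (p[2]-off,p[2]-off+.022):
            t=np.linspace(0,2*np.pi,80);P=np.c_[c[0]+.017*np.cos(t),c[1]+.017*np.sin(t),np.full(80,z)]
            q=((proj(n,P)-[u0-r-.5,v0-r-.5])*S).astype(np.int32);l=np.zeros_like(msk);cv2.fillPoly(l,[q],1);msk&=l
        F=msk.reshape(2*r,S,2*r,S).mean((1,3));return (F*u).sum()/F.sum(),(F*v).sum()/F.sum(),F.sum()
    c=np.array(p[:2],float)
    for _ in range(4):
        a=model(c);J=np.array([[ (model(c+[.004,0])[0]-a[0])/.004,(model(c+[0,.004])[0]-a[0])/.004],[(model(c+[.004,0])[1]-a[1])/.004,(model(c+[0,.004])[1]-a[1])/.004]])
        c=c+np.linalg.solve(J,[cu-a[0],cv-a[1]])
    print("blob",u0-r+cu,v0-r+cv,"area",area,"model area",model(c)[2],"ring centre (side-cam)",c.round(4),"rel TCP",(c-p[:2]).round(4));return c
E
python3 - <<'E'
from bore import *
s=manip.observe();run(np.load("pics/sideb.npy"),s["eef_pos"])
E
```

```text
blob 284.70399698340873 166.64460784313727 area 48.21818181818182 model area 43.046875 ring centre (side-cam) [0.5841 0.0052] rel TCP [ 0.0004 -0.001 ]
```

>>> play_rows:
  steps:
    - [-0.1, 0, -0.1, 0.0008, 0.0008, 0.006, -1]
    - [0, 0, 0, 0, 0, 0.006, -1]
    - [0, 0, 0, 0, 0, 0.006, -1]
    - [0, 0, 0, 0, 0, 0, -1]
    - [0, 0, 0, 0, 0, 0, -1]

```text
clock: 11.58
eef_pos: [0.584, 0.0073, 0.2163]
ee_rot: [0.0, 0.515, 0.857, -0.0]
wrist_force: [0.1, -0.3, -4.8]
gripper_width: 0.0642
```

```bash
python3 - <<'E'
from h import *
s,Rm=st([.584,.0072,.214],28)
E
```

```text
t 11.57 p [0.584  0.0073 0.2163] jawyaw 28.0 z [ 1.e-04 -2.e-04 -1.e+00] F [ 0.1 -0.3 -4.8] w 0.0642 q7 0.26
tool shift [-0.0001 -0.      0.0023]
rot [-0.    0.01  0.  ]
```

>>> play_rows:
  steps:
    - [0, 0, 0, 0, 0, 0.004, -1]
    - [0, 0, 0, 0, 0, 0.004, -1]
    - [0, 0, 0, 0, 0, 0.004, -1]
    - [0, 0, 0, 0, 0, 0.004, -1]
    - [0, 0, 0, 0, 0, 0, -1]

```text
clock: 12.2
eef_pos: [0.5841, 0.0072, 0.1992]
ee_rot: [0.0, 0.515, 0.857, -0.0]
wrist_force: [0.3, -0.2, -5.7]
gripper_width: 0.0646
```

```bash
python3 - <<'E'
from h import *
s,Rm=st([.584,.0072,.19],28)
a=[]
for n in ("side",):
    im=manip.read_camera(n);np.save(f"pics/{n}c.npy",im);u,v=proj(n,[.584,.0075,.17])[0].astype(int)
    c=im[max(0,v-35):v+35,u-35:u+35];a.append(cv2.resize(c,(560,560),interpolation=cv2.INTER_CUBIC))
cv2.imwrite("pics/c1.png",np.clip(np.hstack(a)*1.8,0,255).astype(np.uint8)[:,:,::-1])
E
```

```text
t 12.2 p [0.5841 0.0072 0.1992] jawyaw 28.0 z [ 3.e-04 -2.e-04 -1.e+00] F [ 0.3 -0.2 -5.7] w 0.0646 q7 0.26
tool shift [ 0.     -0.0001  0.0092]
rot [ 0.01  0.02 -0.  ]
```

View pics/c1.png

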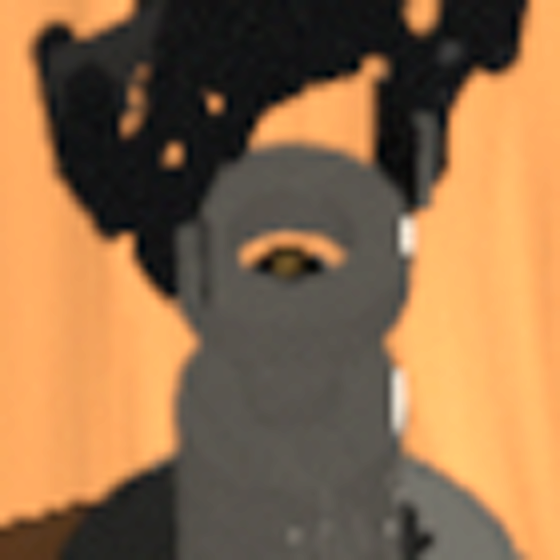

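>>> play_rows:
  steps:
    - [0, 0, 0, 0, 0, 0.003, -1]
    - [0, 0, 0, 0, 0, 0.003, -1]
    - [0, 0, 0, 0, 0, 0.003, -1]
    - [0, 0, 0, 0, 0, 0.003, -1]
    - [0, 0, 0, 0, 0, 0, -1]

```text
clock: 12.88
eef_pos: [0.5843, 0.0072, 0.1868]
ee_rot: [0.0, 0.515, 0.857, 0.0]
wrist_force: [0.1, -0.2, -5.4]
gripper_width: 0.0648
```

```bash
python3 - <<'E'
from h import *
s,Rm=st([.584,.0072,.1744],28)
E
```

```text
t 12.88 p [0.5843 0.0072 0.1868] jawyaw 27.99 z [ 9.e-04 -2.e-04 -1.e+00] F [ 0.1 -0.2 -5.4] w 0.0648 q7 0.25
tool shift [ 0.0001 -0.0003  0.0124]
rot [ 0.04  0.04 -0.01]
```

>>> play_rows:
  steps:
    - [0, 0, 0, 0, -0.0002, 0.003, -1]
    - [0, 0, 0, 0, 0, 0.003, -1]
    - [0, 0, 0, 0, 0, 0.003, -1]
    - [0, 0, 0, 0, 0, 0.003, -1]
    - [0, 0, 0, 0, 0, 0.003, -1]
    - [0, 0, 0, 0, 0, 0, -1]

```text
clock: 13.62
eef_pos: [0.5841, 0.0071, 0.1707]
ee_rot: [0.0, 0.515, 0.857, 0.0]
wrist_force: [0.6, 0.0, -5.1]
gripper_width: 0.0644
```

```bash
python3 - <<'E'
from h import *
s,Rm=st([.584,.0072,.1484],28)
im=manip.read_camera("side");crop(np.clip(im*1.8,0,255).astype(np.uint8),285,195,35,8,"pics/d1.png")
E
```

```text
t 13.62 p [0.5841 0.0071 0.1707] jawyaw 27.99 z [ 8.e-04 -2.e-04 -1.e+00] F [ 0.6  0.  -5.1] w 0.0644 q7 0.24
tool shift [ 0.0001 -0.0001  0.0223]
rot [ 0.04  0.03 -0.01]
```

View pics/d1.png

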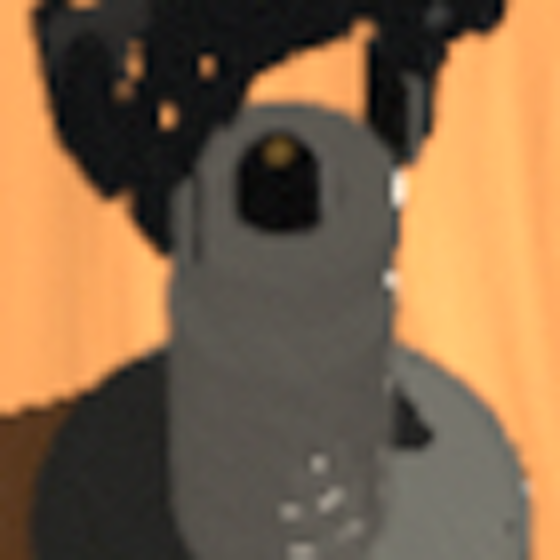

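>>> play_rows:
  steps:
    - [0, 0, 0, 0, 0, 0.004, -1]
    - [0, 0, 0, 0, 0, 0.004, -1]
    - [0, 0, 0, 0, 0, 0.004, -1]
    - [0, 0, 0, 0, 0, 0.004, -1]
    - [0, 0, 0, 0, 0, 0.002, -1]
    - [0, 0, 0, 0, 0, 0, -1]

```text
clock: 14.42
eef_pos: [0.5842, 0.0071, 0.1515]
ee_rot: [0.001, 0.515, 0.857, 0.0]
wrist_force: [0.0, -0.4, -4.6]
gripper_width: 0.0643
```

```bash
python3 - <<'E'
from h import *
s,Rm=st([.584,.0072,.1484],28)
E
```

```text
t 14.43 p [0.5842 0.0071 0.1515] jawyaw 27.99 z [ 1.1e-03 -2.0e-04 -1.0e+00] F [ 0.  -0.4 -4.6] w 0.0643 q7 0.23
tool shift [ 0.0002 -0.0002  0.0031]
rot [ 0.05  0.04 -0.01]
```

>>> play_rows:
  steps:
    - [0, 0, 0, 0, 0, 0.0015, -1]
    - [0, 0, 0, 0, 0, 0.001, -1]
    - [0, 0, 0, 0, 0, 0, -1]

```text
clock: 14.8
eef_pos: [0.5844, 0.0072, 0.1491]
ee_rot: [0.001, 0.515, 0.857, 0.0]
wrist_force: [0.5, -0.6, -5.6]
gripper_width: 0.0647
```

```bash
python3 - <<'E'
from h import *
s,Rm=st([.584,.0072,.1484],28)
E
```

```text
t 14.8 p [0.5844 0.0072 0.1491] jawyaw 27.99 z [ 1.5e-03 -2.0e-04 -1.0e+00] F [ 0.5 -0.6 -5.6] w 0.0647 q7 0.23
tool shift [ 0.0002 -0.0003  0.0007]
rot [ 0.07  0.05 -0.01]
```

Still free. I'll creep down until contact.

>>> play_rows:
  steps:
    - [0, 0, 0, 0, 0, 0.001, -1]
    - [0, 0, 0, 0, 0, 0, -1]

```text
clock: 15.05
eef_pos: [0.5846, 0.0071, 0.1486]
ee_rot: [0.001, 0.515, 0.857, 0.0]
wrist_force: [0.3, 0.1, -4.5]
gripper_width: 0.0648
```

>>> play_rows:
  steps:
    - [0, 0, 0, 0, 0, 0.001, -1]
    - [0, 0, 0, 0, 0, 0, -1]

```text
clock: 15.3
eef_pos: [0.5846, 0.0071, 0.1486]
ee_rot: [0.001, 0.515, 0.857, 0.0]
wrist_force: [-0.9, 0.4, -4.4]
gripper_width: 0.0645
```

>>> play_rows:
  steps:
    - [0, 0, 0, 0, -0.0004, 0.002, -1]
    - [0, 0, 0, 0, 0, 0, -1]

```text
clock: 15.55
eef_pos: [0.5847, 0.0072, 0.1486]
ee_rot: [0.002, 0.515, 0.857, 0.0]
wrist_force: [-0.2, -0.0, -4.8]
gripper_width: 0.0648
```

>>> play_rows:
  steps:
    - [0, 0, 0, 0, -0.0005, 0.003, -1]

```text
clock: 15.68
eef_pos: [0.585, 0.0072, 0.1481]
ee_rot: [0.003, 0.515, 0.857, 0.001]
wrist_force: [-15.0, -0.2, 36.7]
gripper_width: 0.0646
```

```bash
python3 - <<'E'
from h import *
s,Rm=st([.584,.0072,.1484],28);print(s["tau"].round(2),s["wrist_torque"].round(2))
E
```

```text
t 15.68 p [0.585  0.0072 0.1481] jawyaw 27.99 z [ 0.0057 -0.0022 -1.    ] F [-15.   -0.2  36.7] w 0.0646 q7 0.23
tool shift [ 0.0005 -0.0009 -0.0003]
rot [ 0.23  0.27 -0.01]
[ -0.36 -39.14  -4.55 -29.48   0.73  -5.43   0.04] [-0.49  3.56 -0.06]
```

>>> play_rows:
  steps:
    - [0.2, 0.3, 0, 0.0003, -0.0005, -0.0005, -1]
    - [0, 0, 0, 0, 0, 0, -1]

```text
clock: 15.92
eef_pos: [0.5848, 0.0072, 0.1485]
ee_rot: [0.0, 0.515, 0.857, 0.001]
wrist_force: [-0.1, 0.4, -3.4]
gripper_width: 0.0644
```

```bash
python3 - <<'E'
from h import *
s,Rm=st([.584,.0072,.1484],28)
im=manip.read_camera("side");crop(np.clip(im*1.8,0,255).astype(np.uint8),285,195,35,8,"pics/d2.png")
E
```

```text
t 15.93 p [0.5848 0.0072 0.1485] jawyaw 27.99 z [ 1.2e-03  9.0e-04 -1.0e+00] F [-0.1  0.4 -3.4] w 0.0644 q7 0.23
tool shift [ 0.0004 -0.0007  0.0001]
rot [ 0.09 -0.01 -0.01]
```

View pics/d2.png

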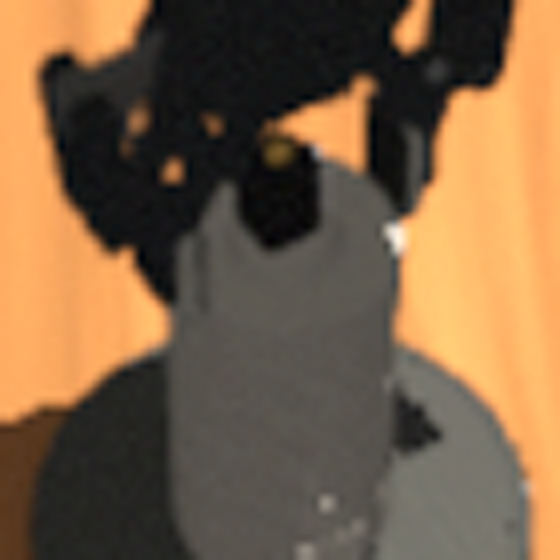

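>>> play_rows:
  steps:
    - [0, 0, 0, 0, 0, 0, 1]
    - [0, 0, 0, 0, 0, 0, 1]
    - [0, 0, 0, 0, 0, 0, 1]
    - [0, 0, 0, 0, 0, 0, 1]

```text
clock: 16.48
eef_pos: [0.5856, 0.0074, 0.1489]
ee_rot: [0.001, 0.515, 0.857, 0.001]
wrist_force: [0.2, -0.0, -0.0]
gripper_width: 0.085
```

```bash
python3 - <<'E'
from h import *
s,Rm=st([.584,.0072,.23],28)
im=manip.read_camera("side");crop(np.clip(im*1.8,0,255).astype(np.uint8),285,195,35,8,"pics/d3.png")
E
```

```text
t 16.48 p [0.5856 0.0074 0.1489] jawyaw 28.0 z [ 0.0031  0.0013 -1.    ] F [ 0.2 -0.  -0. ] w 0.085 q7 0.23
tool shift [ 0.0006 -0.0013 -0.0811]
rot [ 0.19  0.02 -0.  ]
```

View pics/d3.png

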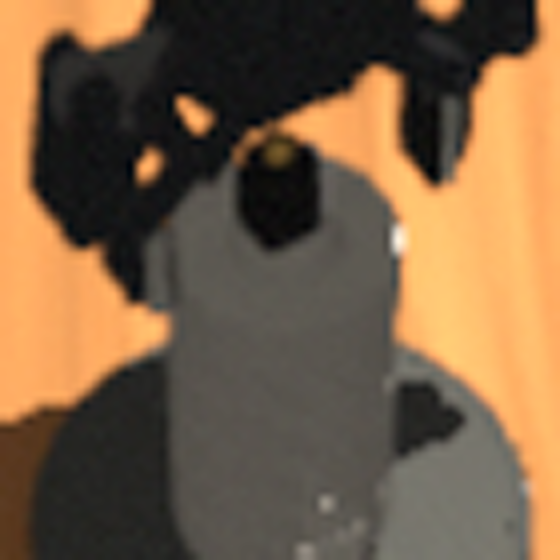

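>>> play_rows:
  steps:
    - [0, 0, 0, 0, -0.001, -0.008, 1]
    - [0, 0, 0, 0, 0, -0.012, 1]
    - [0, 0, 0, 0, 0, -0.015, 1]
    - [0, 0, 0, 0, 0, -0.015, 1]
    - [0, 0, 0, 0, 0, 0, 0.1]
    - [0, 0, 0, 0, 0, 0, 0]
    - [0, 0, 0, 0, 0, 0, 0]
    - [0, 0, 0, 0, 0, 0, 0]

```text
clock: 17.52
eef_pos: [0.5847, 0.0069, 0.2032]
ee_rot: [0.002, 0.515, 0.857, 0.002]
wrist_force: [0.5, -0.1, 1.0]
gripper_width: 0.0428
```

```bash
python3 - <<'E'
from h import *
s,Rm=st([.584,.0072,.19],28)
im=manip.read_camera("side");np.save("pics/sidee.npy",im);crop(np.clip(im*1.8,0,255).astype(np.uint8),285,185,35,8,"pics/e1.png")
p=s["eef_pos"]
for sg in (1,-1):
  for d in (.010,.014,.018,.022,.026):
    q=p+Rm[:,1]*sg*.0215+Rm[:,2]*d; print(sg,d,(8*(proj("side",q)[0]-[250,150])).round())
E
```

```text
t 17.52 p [0.5847 0.0069 0.2032] jawyaw 28.0 z [ 0.0042  0.0011 -1.    ] F [ 0.5 -0.1  1. ] w 0.0428 q7 0.26
tool shift [ 0.0006 -0.0006  0.0132]
rot [0.24 0.06 0.  ]
1 0.01 [347. 171.]
1 0.014 [346. 181.]
1 0.018 [346. 190.]
1 0.022 [346. 200.]
1 0.026 [346. 209.]
-1 0.01 [212. 231.]
-1 0.014 [212. 240.]
-1 0.018 [212. 250.]
-1 0.022 [212. 259.]
-1 0.026 [213. 269.]
```

View pics/e1.png

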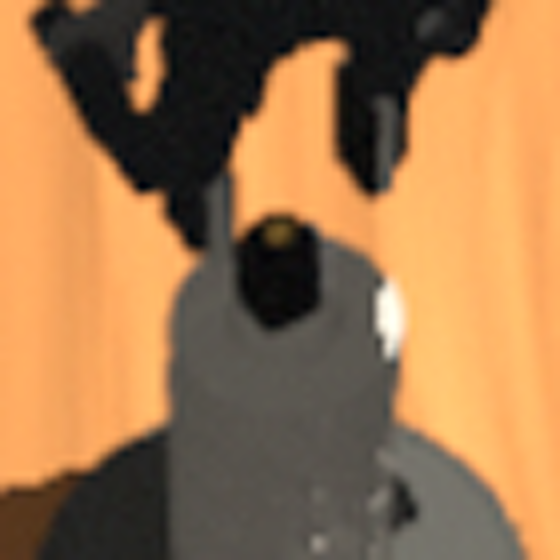

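>>> play_rows:
  steps:
    - [0.2, 0, 0, 0.0006, -0.0016, 0.006, 0]
    - [0, 0, 0, 0, 0, 0.006, 0]
    - [0, 0, 0, 0, 0, 0, 0]

```text
clock: 17.95
eef_pos: [0.5825, 0.0066, 0.1894]
ee_rot: [-0.0, 0.515, 0.857, -0.0]
wrist_force: [-0.3, 0.6, -0.3]
gripper_width: 0.043
```

```bash
python3 - <<'E'
from h import *
s,Rm=st([.5831,.0067,.168],28)
E
```

```text
t 17.95 p [0.5825 0.0066 0.1894] jawyaw 28.0 z [-5.e-04 -5.e-04 -1.e+00] F [-0.3  0.6 -0.3] w 0.043 q7 0.25
tool shift [-0.0002  0.0006  0.0214]
rot [-0.04  0.01  0.  ]
```

>>> play_rows:
  steps:
    - [0, 0, 0, 0, 0.0005, 0.006, 0]
    - [0, 0, 0, 0, 0, 0.006, 0]
    - [0, 0, 0, 0, 0, 0.005, 0]
    - [0, 0, 0, 0, 0, 0.002, 0]
    - [0, 0, 0, 0, 0, 0, 0]

```text
clock: 18.58
eef_pos: [0.5829, 0.0069, 0.1689]
ee_rot: [-0.0, 0.515, 0.857, -0.0]
wrist_force: [-0.8, 0.1, 0.3]
gripper_width: 0.043
```

```bash
python3 - <<'E'
from h import *
s,Rm=st([.5831,.0067,.168],28)
im=manip.read_camera("side");np.save("pics/sidee.npy",im);crop(np.clip(im*1.8,0,255).astype(np.uint8),285,185,35,8,"pics/e2.png")
E
```

```text
t 18.57 p [0.5829 0.0069 0.1689] jawyaw 28.0 z [-8.e-04 -4.e-04 -1.e+00] F [-0.8  0.1  0.3] w 0.043 q7 0.24
tool shift [-0.0003  0.0001  0.0009]
rot [-0.05 -0.    0.  ]
```

View pics/e2.png

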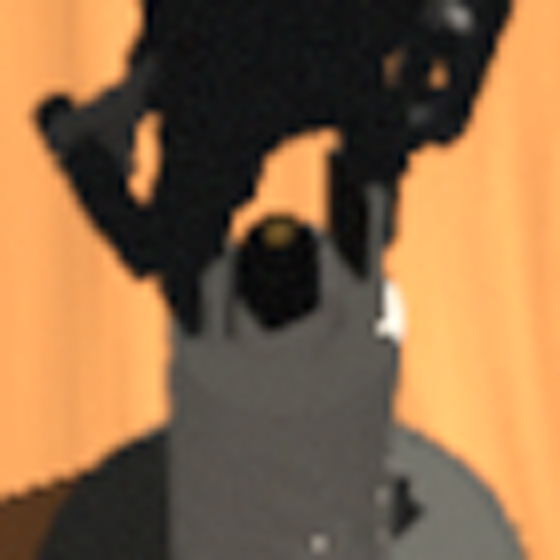

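>>> play_rows:
  steps:
    - [0, 0, 0, 0, 0, 0, -0.3]
    - [0, 0, 0, 0, 0, 0, -0.35]
    - [0, 0, 0, 0, 0, 0, -0.35]

```text
clock: 19.0
eef_pos: [0.5837, 0.0073, 0.1696]
ee_rot: [0.001, 0.515, 0.857, 0.0]
wrist_force: [0.5, 0.9, -0.4]
gripper_width: 0.0278
```

>>> play_rows:
  steps:
    - [0, 0, 0, 0, 0, 0, -1]
    - [0, 0, 0, 0, 0, 0, -1]
    - [0, 0, 0, 0, 0, 0, -1]
    - [0, 0, 0, 0, 0, 0, -1]

```text
clock: 19.5
eef_pos: [0.583, 0.007, 0.1701]
ee_rot: [0.0, 0.515, 0.857, -0.0]
wrist_force: [0.3, 1.0, 1.0]
gripper_width: 0.0186
```

```bash
python3 - <<'E'
from h import *
s,Rm=st([.5831,.0067,.268],28)
im=manip.read_camera("side");np.save("pics/sidee.npy",im);crop(np.clip(im*1.8,0,255).astype(np.uint8),285,185,35,8,"pics/e3.png")
E
```

```text
t 19.5 p [0.583  0.007  0.1701] jawyaw 27.98 z [-1.e-04 -7.e-04 -1.e+00] F [0.3 1.  1. ] w 0.0186 q7 0.24
tool shift [-0.0003 -0.0001 -0.0979]
rot [-0.03  0.03 -0.02]
```

View pics/e3.png

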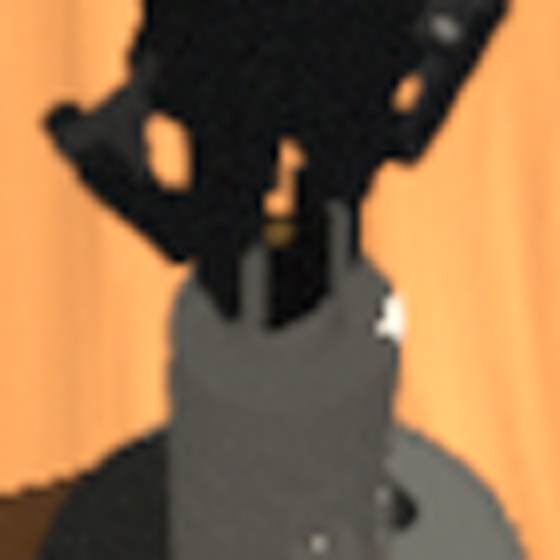

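>>> play_rows:
  steps:
    - [0, 0, 0, 0, 0, -0.002, -1]
    - [0, 0, 0, 0, 0, -0.002, -1]

```text
clock: 19.8
eef_pos: [0.583, 0.0069, 0.1739]
ee_rot: [-0.0, 0.515, 0.857, -0.0]
wrist_force: [1.4, 1.0, -2.3]
gripper_width: 0.0184
```

```bash
python3 - <<'E'
from h import *
s,Rm=st([.5831,.0067,.268],28)
E
```

```text
t 19.8 p [0.583  0.0069 0.1739] jawyaw 27.98 z [-4.e-04 -4.e-04 -1.e+00] F [ 1.4  1.  -2.3] w 0.0184 q7 0.25
tool shift [-0.0003 -0.0001 -0.0941]
rot [-0.03  0.01 -0.02]
```

The pull is only about 3 N, so the catch is free. I'll keep drawing.

>>> play_rows:
  steps:
    - [0, 0, 0, 0, 0, -0.004, -1]
    - [0, 0, 0, 0, 0, -0.004, -1]
    - [0, 0, 0, 0, 0, -0.004, -1]
    - [0, 0, 0, 0, 0, -0.004, -1]
    - [0, 0, 0, 0, 0, -0.004, -1]
    - [0, 0, 0, 0, 0, 0, -1]

```text
clock: 20.55
eef_pos: [0.583, 0.0069, 0.1956]
ee_rot: [0.0, 0.515, 0.857, -0.0]
wrist_force: [0.9, -0.2, -1.5]
gripper_width: 0.0187
```

```bash
python3 - <<'E'
from h import *
s,Rm=st([.583,.007,.268],28)
im=manip.read_camera("side");np.save("pics/sidee.npy",im);crop(np.clip(im*1.8,0,255).astype(np.uint8),285,185,35,8,"pics/f1.png")
E
```

```text
t 20.55 p [0.583  0.0069 0.1956] jawyaw 27.98 z [-2.e-04 -6.e-04 -1.e+00] F [ 0.9 -0.2 -1.5] w 0.0187 q7 0.26
tool shift [ 0.0001  0.     -0.0724]
rot [-0.03  0.02 -0.02]
```

View pics/f1.png

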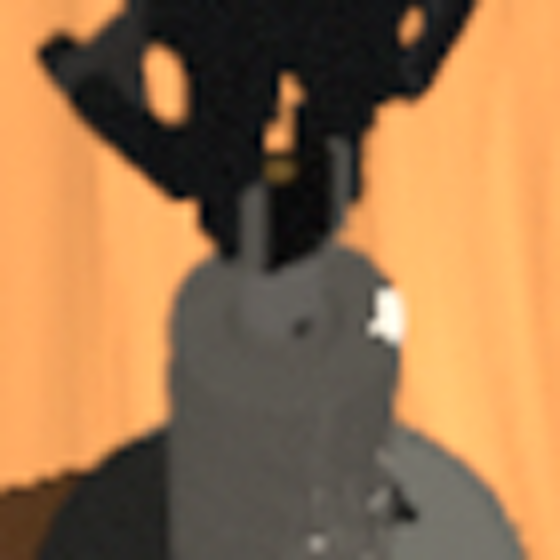

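The head is rising with the grip (apex at crop 280,170, was 280,230) and the stack is staying put.

>>> play_rows:
  steps:
    - [0, 0, 0, 0, 0, -0.004, -1]
    - [0, 0, 0, 0, 0, -0.004, -1]
    - [0, 0, 0, 0, 0, -0.004, -1]
    - [0, 0, 0, 0, 0, -0.004, -1]
    - [0, 0, 0, 0, 0, -0.004, -1]
    - [0, 0, 0, 0, 0, -0.004, -1]
    - [0, 0, 0, 0, 0, -0.004, -1]
    - [0, 0, 0, 0, 0, 0, -1]

```text
clock: 21.6
eef_pos: [0.583, 0.0069, 0.2254]
ee_rot: [0.0, 0.515, 0.857, -0.0]
wrist_force: [1.2, -0.6, -1.2]
gripper_width: 0.0186
```

```bash
python3 - <<'E'
from h import *
s,Rm=st([.583,.007,.268],28)
E
```

```text
t 21.6 p [0.583  0.0069 0.2254] jawyaw 27.99 z [-3.e-04 -5.e-04 -1.e+00] F [ 1.2 -0.6 -1.2] w 0.0186 q7 0.27
tool shift [ 0.      0.     -0.0426]
rot [-0.03  0.02 -0.01]
```

>>> play_rows:
  steps:
    - [0, 0, 0, 0, 0, -0.004, -1]
    - [0, 0, 0, 0, 0, -0.004, -1]
    - [0, 0, 0, 0, 0, -0.004, -1]
    - [0, 0, 0, 0, 0, -0.004, -1]
    - [0, 0, 0, 0, 0, -0.004, -1]
    - [0, 0, 0, 0, 0, -0.004, -1]
    - [0, 0, 0, 0, 0, -0.004, -1]
    - [0, 0, 0, 0, 0, -0.004, -1]
    - [0, 0, 0, 0, 0, -0.004, -1]
    - [0, 0, 0, 0, 0, 0, -1]

```text
clock: 22.85
eef_pos: [0.583, 0.0069, 0.2639]
ee_rot: [-0.0, 0.515, 0.857, -0.0]
wrist_force: [0.4, 0.3, -2.0]
gripper_width: 0.0187
```

```bash
python3 - <<'E'
from h import *
s,Rm=st([.583,.007,.27],28)
E
```

```text
t 22.85 p [0.583  0.0069 0.2639] jawyaw 27.98 z [-4.e-04 -6.e-04 -1.e+00] F [ 0.4  0.3 -2. ] w 0.0187 q7 0.28
tool shift [ 0.0001  0.0001 -0.0061]
rot [-0.03  0.02 -0.02]
```

>>> play_rows:
  steps:
    - [0, 0, 0, 0, 0, -0.002, -1]
    - [0, 0, 0, 0, 0, -0.002, -1]

```text
clock: 23.1
eef_pos: [0.5829, 0.0069, 0.2678]
ee_rot: [-0.0, 0.515, 0.857, -0.0]
wrist_force: [0.7, 0.4, -3.3]
gripper_width: 0.0187
```

>>> play_rows:
  steps:
    - [0, 0, 0, 0, 0, -0.0015, -1]

```text
clock: 23.22
eef_pos: [0.583, 0.0069, 0.2694]
ee_rot: [-0.0, 0.515, 0.857, -0.0]
wrist_force: [1.5, 0.2, -3.1]
gripper_width: 0.0185
```

>>> play_rows:
  steps:
    - [0, 0, 0, 0, 0, -0.001, -1]

```text
clock: 23.35
eef_pos: [0.5829, 0.0069, 0.2702]
ee_rot: [-0.0, 0.515, 0.857, -0.0]
wrist_force: [3.8, 1.0, -10.5]
gripper_width: 0.0183
```

>>> play_rows:
  steps:
    - [0, 0, 0, 0, 0, -0.001, -1]

```text
clock: 23.48
eef_pos: [0.5829, 0.0069, 0.2702]
ee_rot: [-0.001, 0.515, 0.857, -0.0]
wrist_force: [7.3, 1.0, -15.2]
gripper_width: 0.0184
```

```bash
python3 - <<'E'
from h import *
st()
a=[]
for n,(u,v) in {"side":(285,175),"top":(256,222)}.items():
    im=manip.read_camera(n);a.append(cv2.resize(im[v-60:v+60,u-60:u+60],(400,400),interpolation=cv2.INTER_CUBIC))
cv2.imwrite("pics/g1.png",np.clip(np.hstack(a)*1.6,0,255).astype(np.uint8)[:,:,::-1])
st()
E
```

```text
t 23.48 p [0.5829 0.0069 0.2702] jawyaw 27.99 z [-0.0013  0.     -1.    ] F [  7.3   1.  -15.2] w 0.0184 q7 0.28
t 23.57 p [0.5829 0.0069 0.2702] jawyaw 27.99 z [-0.0014  0.     -1.    ] F [  5.1   0.9 -11.4] w 0.0187 q7 0.28
```

View pics/g1.png

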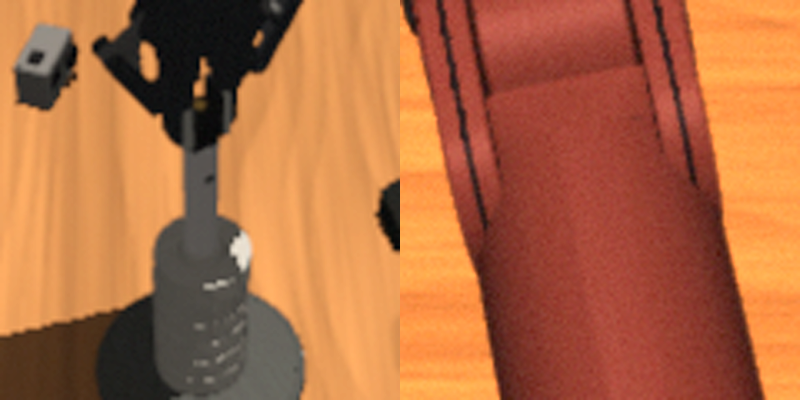

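```bash
python3 - <<'E'
from h import *
im=manip.read_camera("side");crop(np.clip(im*1.7,0,255).astype(np.uint8),285,205,35,8,"pics/g2.png")
for z in (.124,.146):
    t=np.radians([-120,-90,-62,0,180]);print(z,((proj("side",np.c_[.5843+.034*np.cos(t),.006+.034*np.sin(t),np.full(5,z)])-[250,170])*8).round())
st()
E
```

```text
0.124 [[222. 284.]
 [283. 295.]
 [338. 282.]
 [395. 199.]
 [161. 206.]]
0.146 [[222. 236.]
 [283. 247.]
 [339. 234.]
 [397. 150.]
 [159. 157.]]
t 23.62 p [0.5829 0.0069 0.2702] jawyaw 27.99 z [-0.0014  0.     -1.    ] F [  4.6   0.3 -10.2] w 0.0186 q7 0.28
```

View pics/g2.png

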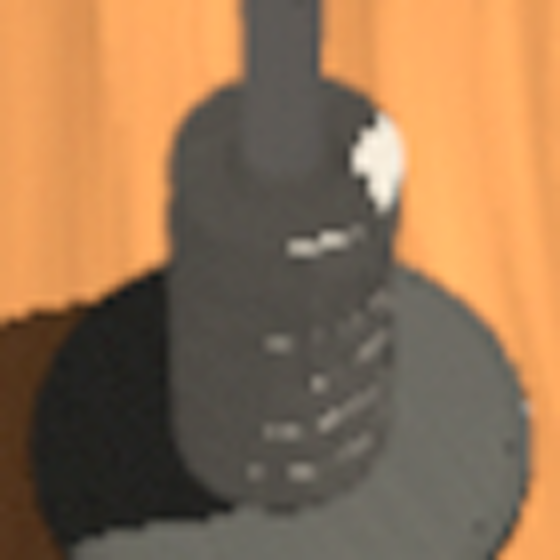

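The ring's bright front rim, at crop (290–345, 240), lies where a top face at 146 mm projects, so the ring is seated flat. The mast is against its top stop with the post standing. I'm handing in.

```bash
python3 - <<'E'
from h import *
print(manip.job_done());st()
E
```

```text
the job is handed in; nothing more can be done
None
the job is handed in; nothing more can be done
```

The ring is on the stack and the mast is drawn to its second stop, still held there with the button pinched in. I handed the job in at about 23.6 s; no verdict is reported.

**Ring:** I lowered the middle-sized ring over the head until it touched the stack, let it go, and backed off. The last side picture has its rim where a ring resting flat at 124 mm should appear. While feeling for contact I pressed it onto the stack with about 37 N for one step, then backed off before opening the gripper.

**Mast:** With the button pinched, it pulled freely at about 3 N, straight past the first stop. After 100 mm of travel the pull rose to 10–15 N and the motion stopped, which is the end stop and well below the roughly 50 N it takes to lift the post. The last side picture shows the foot standing where it was.

**What disagreed or could not be checked:**
- The gripper read 64.5 mm on the 68 mm ring and 18.6 mm on the 20 mm head. I took that as a reading error, because the weight and the pull both matched.
- The two cameras disagreed by about 5 mm in y, so I placed the ring using the offsets between objects.
- The top camera's view was blocked by the arm at the end, so the final check is from the side camera only.

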